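# Swap the empty spice jar behind the tall packs

## Task

The empty clear jar with the silver lid stands at the back of the spice rack, behind the teal carton and the amber canister. Stand both of these on the blue mat, move the empty jar upright into the grey basket and stand the full red jar on the red spot where it was; only then put the carton and the canister back exactly where each stood, the carton square to the rack as before. Keep everything upright, do not disturb the green and yellow jars, and let go of everything at the end.

Things in the scene. Friction and masses are not known exactly. Their poses are not given: they have to be found in the camera images.
- rack: fixed spice rack: pale wood board 190 (x) x 240 (y) x 12 mm; origin at the centre of its underside, x points away from the robot. White lips 6 mm thick: back (+x) 40 mm high, sides 30 mm high from the table; front open. Four places at y = +-52 mm: front row x = -32 mm (carton, canister), back row x = +35 mm (empty jar, green jar); which side each is on changes
- pad: flat red spot, diameter 62 mm, less than 1 mm thick (no step), lying on the rack's board under the empty jar; origin at its centre, level with the board's top; the red jar's new place
- mat: fixed blue mat on the table, 130 (x) x 220 (y) x 3 mm, origin at the centre of its underside; the side area, with room for both packs next to each other along its y
- basket: fixed grey open basket, outside 130 (x) x 160 (y) x 40 mm high, walls and floor 5 mm, origin at the centre of its underside; for the empty jar
- carton: loose teal drink carton with a white band, 60 (x) x 50 (y) x 140 mm high plus a white cap (22 mm across, 9 mm high) in the middle of its top; about 0.3 kg; origin at the centre of its underside, z up; at the start its axes are parallel to the rack's within 0.05 rad
- canister: loose round amber canister with black lid, diameter 64 mm, 140 mm high, straight sides; about 0.32 kg; origin at the centre of its underside
- empty_jar: loose empty clear glass jar with silver lid, diameter 46 mm, 65 mm high, straight sides; about 0.09 kg; origin at the centre of its underside; stands on the red spot in the rack
- red_jar: loose full red jar with red lid and a white band, same size as the empty jar, about 0.13 kg; origin at the centre of its underside; stands on a 10 mm thick cork board beside the yellow jar, centres 110 mm apart
- green_jar: loose green jar, same size, in the back row of the rack beside the empty jar, centres 104 mm apart; to be left alone; origin at the centre of its underside
- yellow_jar: loose yellow jar, same size, on the cork board beside the red jar; to be left alone; origin at the centre of its underside
There are look-alikes about, which are no part of the job. What is meant by the canister is not purple, and is the larger of those in its own colour.

How it is judged:
On the way, in this order (a step that is already met when the one before it is completed fails the run):
1. carton and canister both stand released on the blue mat (x of carton in the frame of mat between -0.065 and 0.065 m and y of carton in the frame of mat between -0.11 and 0.11 m and z of each of carton, canister in the frame of mat below 0.012 m and angle between each of carton, canister's own z axis and vertical below 0.15 rad and linear speed of each of carton, canister below 0.02 m/s and contact force between the fingers and carton below 0.2 N and x of canister in the frame of mat between -0.065 and 0.065 m and y of canister in the frame of mat between -0.11 and 0.11 m and contact force between the fingers and canister below 0.2 N), for 0.2 s.
2. the empty jar stands released in the basket, both packs still on the mat (all of step 1 and x of empty_jar in the frame of basket between -0.06 and 0.06 m and y of empty_jar in the frame of basket between -0.075 and 0.075 m and z of empty_jar in the frame of basket below 0.015 m and angle between empty_jar's own z axis and vertical below 0.15 rad and linear speed of empty_jar below 0.02 m/s and contact force between the fingers and empty_jar below 0.2 N), for 0.2 s.
3. the red jar stands released on the red spot, both packs still on the mat (all of step 1 and horizontal distance between red_jar and pad below 0.013 m and z of red_jar in the frame of pad below 0.007 m and angle between red_jar's own z axis and vertical below 0.15 rad and linear speed of red_jar below 0.02 m/s and contact force between the fingers and red_jar below 0.2 N), for 0.2 s.
At the end, for the whole second after the job is handed in: Upright, released, at rest: empty jar in the basket, red jar within 13 mm of the red spot's centre, carton and canister within 15 mm of their starts, carton within 0.26 rad of square to the rack; green and yellow jars within 20 mm of their starts (x of empty_jar in the frame of basket between -0.06 and 0.06 m and y of empty_jar in the frame of basket between -0.075 and 0.075 m and z of empty_jar in the frame of basket below 0.015 m and angle between each of empty_jar, red_jar, carton, canister's own z axis and vertical below 0.15 rad and linear speed of each of empty_jar, red_jar, carton, canister below 0.02 m/s and contact force between the fingers and empty_jar below 0.2 N and horizontal distance between red_jar and pad below 0.013 m and z of red_jar in the frame of pad below 0.007 m and contact force between the fingers and red_jar below 0.2 N and distance of each of carton, canister from where it was at the start of the episode below 0.015 m and angle between the x axis of carton and the x axis of rack, either way round below 0.26 rad and contact force between the fingers and carton below 0.2 N and contact force between the fingers and canister below 0.2 N and distance of each of green_jar, yellow_jar from where it was at the start of the episode below 0.02 m); the robot touches nothing.
It fails at once if a pack or a jar tips over (more than 0.6 rad) (angle between any of carton, canister, empty_jar, red_jar, green_jar, yellow_jar's own z axis and vertical above 0.6 rad).
It fails at once if the green or the yellow jar is moved by more than 20 mm (distance of any of green_jar, yellow_jar from where it was at the start of the episode above 0.02 m).
It also fails if it takes over 131 s, if anything falls off the work surface, if the arm or the gripper's body presses on something with over 40 N, if the wrist force passes 120 N, or if a joint passes its speed limit or range.

## Robot

A 6-joint arm with a two-finger parallel gripper is mounted at the origin on the work surface. World frame = base frame: x ahead of the robot, y to its left, z up, the work surface at z = 0. Lengths are in m, angles in rad, forces in N, time in s.
With the tool pointing down it reaches from about 0.275 to 1 m from the base axis. Payload 8.4 kg.
Tool frame: the origin (TCP) lies on the centre line of the jaws, within the pads' length; the fingertips stand 17 mm ahead of it and the grasp point (between the pads) lies 2 mm behind it (bot.tcp_to_tips is the z of the fingertips in the tool frame, in m); z points along the fingers, y is the line along which they close (so a half turn about z gives the same grasp; the last joint's range is limited). The gripper opens to 85 mm and grips with 20 to 120 N. Pads are 22 mm wide; open, the fingers measure 114 mm over their backs; the gripper's body (76 mm by 85 mm) begins 54 mm behind the grasp point. The pads swing forward as they close: fully open they stand 13 mm farther back than shut.
Start: joints at [1.199, 0.353, 1.633, -0, 1.155, -0.002], TCP at [0.226, 0.583, 0.248] pointing down, gripper open.
Joint ranges: [-2.63, 2.63], [-0.92, 2.1], [0.06, 2.66], [-1.3, 4.44], [0, 2.69], [-3.02, 3.02]. Speed limits (rad/s): [2.22, 2.22, 2.79, 3.14, 3.14, 3.14].

## Interface

Orientations are given as a unit quaternion [x, y, z, w].
In Python, from workcell import bot, hand, kinematics, get_obs, vision, hand_in gives the robot as it stands. The module is installed in compiled form; this text tells all that it offers. Calls block until the motion is done:
- bot.reach(position, orientation): joint-space move of the TCP to a pose.
- bot.servo_line(position, ori=None, velocity=0.15): straight line of the TCP; ori=None keeps the orientation; velocity is the mean speed in m/s.
- bot.goto_joints(angles): joint-space move.
- hand.move_gripper(opening, strength=None): finger opening in m; strength is the grip in N (None keeps the last); returns when the fingers have stopped.
- bot.dwell(seconds).
- kinematics.solve_ik(position, orientation): joint angles nearest the present ones, or None.
- get_obs(): the state.
- vision.read_camera(name): name is "side" or "top"; returns a dict with "frame" (400x640x3 uint8, red, green, blue), "intrinsics" (3x3 intrinsics, pixels), "dist" ([k1, k2, p1, p2, k3] as OpenCV has them; the pictures are not rectified), "view" (4x4, takes a point from world to camera coordinates). Camera axes: x right, y down, z forward; pixel columns grow to the right and rows downward; lengths in m; the calibration is good to about 2 mm. A picture is of the moment at which its call begins. There is no depth.
A pose or a line that the arm cannot do raises bot.IKError and nothing moves.
- hand_in(): hands the job in; it is judged then, once.
The state is a dict: "time_s": time; "joint_pos": joint angles; "joint_vel": joint speeds; "joint_efforts": joint torques, N m; "position": TCP position; "orientation": TCP orientation; "wrist_force": force on the tool from outside, world axes, zero at the start; "ft_torque": the same for the moment, N m; "gripper_width": finger opening in m; "grip_force": force on a finger pad.
Only numpy, scipy, OpenCV 4.12 (cv2) and the standard library are available. Lean on these libraries where they do the work, as an engineer would, in place of code of your own. Each camera call takes 0.05 s, during which the arm holds its last target. There are 200 camera calls.

## Working session

There is one attempt and no reset: what is moved stays moved. The work goes in short steps, each a Python script; the robot and the scene stay as the last script left them, time stands still between calls to the robot, and variables do not carry over. Pictures are saved under pics/ and viewed, at most 14 in all, crops included, and the job is handed in when it is done.

```bash
mkdir -p pics; python3 - <<'E'
from workcell import bot,hand,kinematics,get_obs,vision
import cv2,numpy as np,pickle
o=get_obs();print(o['time_s'],o['position'],o['orientation'],bot.tcp_to_tips)
d={}
for n in('top','side'):
    c=vision.read_camera(n);d[n]=c;cv2.imwrite(f'pics/{n}0.png',c['frame'][:,:,::-1])
    V=np.array(c['view']);print(n,np.round(c['intrinsics'],1).tolist(),np.round(c['dist'],3),np.round(-V[:3,:3].T@V[:3,3],3),np.round(V[2,:3],3))
pickle.dump(d,open('cams0.pkl','wb'))
E
```

```text
0.0 [0.22571488 0.5822835  0.24755038] [ 1.83868375e-01  9.82950594e-01 -7.27920441e-04 -1.45379081e-04] 0.017
top [[401.2, 0.0, 320.4], [0.0, 401.2, 191.5], [0.0, 0.0, 1.0]] [-0.08  0.    0.    0.    0.  ] [ 0.392 -0.005  0.922] [ 0.047  0.012 -0.999]
side [[468.0, 0.0, 318.8], [0.0, 468.0, 204.3], [0.0, 0.0, 1.0]] [-0.136  0.     0.     0.     0.   ] [ 0.013 -0.487  0.859] [ 0.412  0.469 -0.781]
```

View pics/top0.png

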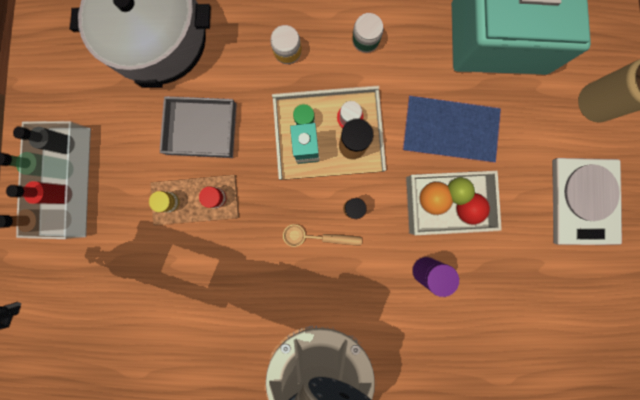

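View pics/side0.png

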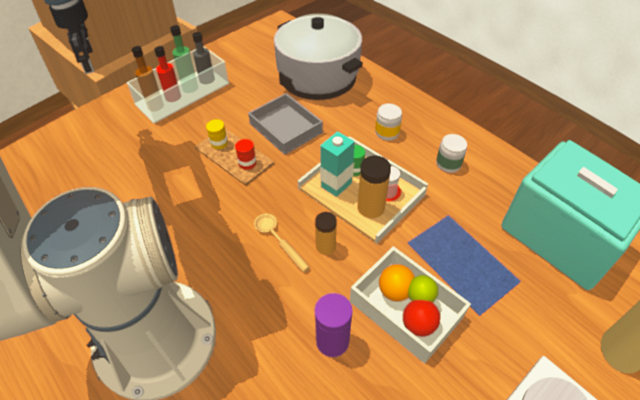

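Candidates for the canister: amber with black lid in the rack (top 357,135; side 375,187), small amber with black lid in front of the rack (top 355,208; side 326,234), and purple (top 437,278). The larger amber one, standing in the rack, fits the description. The empty jar is behind it (top 350,113), and the carton (304,138) stands in front of the green jar. I'll confirm this in one crop.

```bash
python3 - <<'E'
import cv2,numpy as np
t=cv2.imread('pics/top0.png')[80:225,140:400];s=cv2.imread('pics/side0.png')[110:260,200:440]
t=cv2.resize(t,(780,435//1),interpolation=3)[:, :]
t=cv2.resize(t,(520,290),interpolation=3);s=cv2.resize(s,(480,300),interpolation=3)
o=np.zeros((600,800,3),np.uint8);o[:290,:520]=t;o[300:600,:480]=s
cv2.imwrite('pics/crop0.png',o)
E
cat > h.py <<'E'
import cv2,numpy as np,pickle
def ray(c,uv):
    uv=np.asarray(uv,float).reshape(-1,1,2)
    n=cv2.undistortPoints(uv,np.array(c['intrinsics'],float),np.array(c['dist'],float))[:,0]
    V=np.array(c['view']);d=np.c_[n,np.ones(len(n))]@V[:3,:3]
    return -V[:3,:3].T@V[:3,3],d
def onplane(c,uv,z):
    o,d=ray(c,uv);return (o+d*((z-o[2])/d[:,2])[:,None])[:,:2]
def proj(c,p):
    V=np.array(c['view']);r,_=cv2.Rodrigues(V[:3,:3])
    return cv2.projectPoints(np.asarray(p,float).reshape(-1,1,3),r,V[:3,3],np.array(c['intrinsics'],float),np.array(c['dist'],float))[0][:,0]
def blobs(c,lo,hi,roi,kmin=40,k=0):
    x0,y0,x1,y1=roi
    hsv=cv2.cvtColor(c['frame'],cv2.COLOR_RGB2HSV)
    m=cv2.inRange(hsv,np.array(lo),np.array(hi));z=np.zeros_like(m);z[y0:y1,x0:x1]=m[y0:y1,x0:x1]
    if k:z=cv2.morphologyEx(z,cv2.MORPH_OPEN,np.ones((k,k),np.uint8))
    cs=[q for q in cv2.findContours(z,cv2.RETR_EXTERNAL,cv2.CHAIN_APPROX_NONE)[0] if cv2.contourArea(q)>kmin]
    return sorted(cs,key=cv2.contourArea,reverse=True)
E
python3 - <<'E'
from h import *
d=pickle.load(open('cams0.pkl','rb'));c=d['top']
hsv=cv2.cvtColor(c['frame'],cv2.COLOR_RGB2HSV)
for n,u,v in [('lid',357,130),('lidside',357,152),('cartontop',298,130),('cartonside',304,158),('green',304,113),('silver',350,111),('redspot',341,121),('mat',450,128),('basketfloor',200,128),('redlid',210,197),('yl',160,202),('board',330,150),('lip',330,91),('cap',304,138)]:print(n,hsv[v,u])
q=blobs(c,(100,100,40),(125,255,160),(390,80,520,180));p=onplane(c,q[0][:,0],.003);r=cv2.minAreaRect(p.astype(np.float32)*1000);print('mat',r)
E
```

```text
lid [ 0 14 36]
lidside [ 15 163  83]
cartontop [ 82 123 185]
cartonside [79 94 81]
green [ 66 141 152]
silver [ 30  17 210]
redspot [  3 121 131]
mat [111 107 107]
basketfloor [ 13  25 142]
redlid [  1 182 203]
yl [ 27 154 208]
board [ 15 126 154]
lip [ 23  38 197]
cap [ 44  15 218]
mat ((586.7349243164062, -299.0018615722656), (212.8492431640625, 123.34261322021484), 83.4036865234375)
```

View pics/crop0.png

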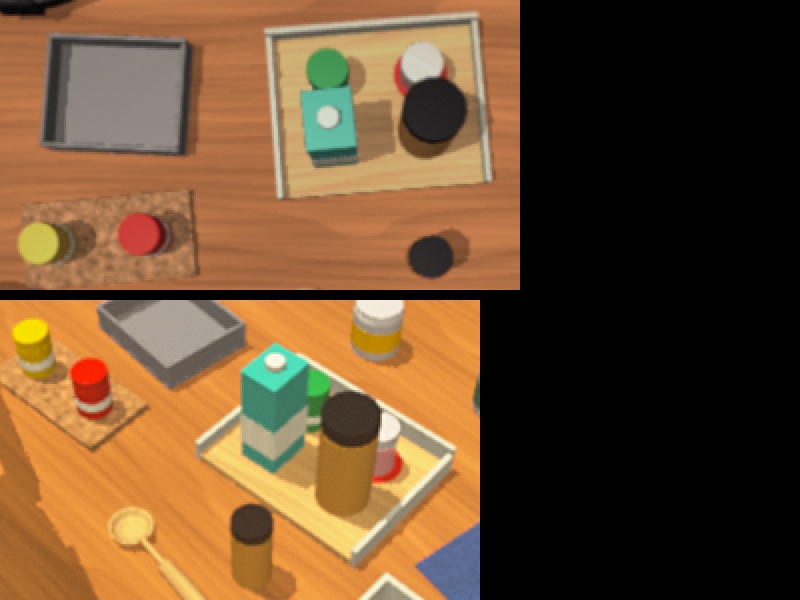

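The crop confirms it: the rack holds the larger amber canister (top 357,130) with the silver-lidded jar on the red spot behind it. The small amber one stands outside the rack. Next I measure everything.

```bash
cat >> h.py <<'E'
from scipy.optimize import least_squares
def circ(c,q,z,R,camxy=None):
    p=onplane(c,q[:,0],z);o,_=ray(c,[0,0]);cen=p.mean(0)
    for _ in range(6):
        w=cen-o[:2];w=w/np.linalg.norm(w)
        e=p-cen;far=e[(e@w)/np.linalg.norm(e,axis=1)>-0.1]+cen
        f=least_squares(lambda s:np.linalg.norm(far-s[:2],axis=1)-s[2],[*cen,R],loss='soft_l1',f_scale=.001)
        cen=f.x[:2]
    return np.round(f.x*1000,1),len(far)
E
cat > meas.py <<'E'
from h import *
d=pickle.load(open('cams0.pkl','rb'));c=d['top'];s=d['side']
def rect(p):
    r=cv2.minAreaRect(p.astype(np.float32)*1000);return np.round([*r[0],*r[1],r[2]],1)
T=(270,85,390,185)
q=blobs(c,(0,0,0),(180,90,70),(335,110,380,150));print('can',circ(c,q[0],.152,.032))
q=blobs(c,(75,60,135),(95,255,255),(280,115,325,165));print('carton top',rect(onplane(c,q[0][:,0],.152)))
q=blobs(c,(0,0,190),(180,60,255),(294,128,314,148),10)
print('cap',onplane(c,[[np.mean(cv2.minEnclosingCircle(q[0])[0][0]),cv2.minEnclosingCircle(q[0])[0][1]]],.161)*1000)
q=blobs(c,(0,0,150),(180,50,255),(333,96,366,124));print('empty',circ(c,q[0],.077,.023))
q=blobs(c,(50,100,100),(75,255,255),(285,95,325,126));print('green',circ(c,q[0],.077,.023))
q=blobs(c,(0,150,150),(8,255,255),(190,180,228,215));print('red',circ(c,q[0],.075,.023))
q=blobs(c,(178,150,150),(180,255,255),(190,180,228,215),1);print(len(q))
q=blobs(c,(22,120,120),(35,255,255),(140,185,180,218));print('yel',circ(c,q[0],.075,.023))
q=blobs(c,(0,0,40),(180,60,190),(155,90,245,165));print('basket',[rect(onplane(c,q[0][:,0],z)) for z in(.04,)])
# side view checks: cap, red lid
q=blobs(s,(0,0,170),(180,70,255),(325,130,350,147),8);m=cv2.moments(q[0]);print('cap side',onplane(s,[[m['m10']/m['m00'],m['m01']/m['m00']]],.161)*1000)
q=blobs(s,(0,0,0),(180,120,90),(355,150,395,185));print('can side',circ(s,q[0],.152,.032))
# rack
b=blobs(c,(8,70,120),(22,160,255),(270,85,390,185),200)
l=blobs(c,(0,0,120),(180,75,255),(268,82,392,185),30)
print('lip',[(cv2.boundingRect(x),cv2.contourArea(x)) for x in l[:5]])
P=np.vstack([x[:,0] for x in l]);pp=onplane(c,P,.03);print('rack lips',rect(pp))
E
python3 meas.py
```

```text
can (array([540.9, -65.2,  29.1]), 46)
carton top [530.4  37.5  59.4  48.2   6.8]
cap [[530.56497349  38.33269981]]
empty (array([605. , -57.3,  20.9]), 29)
green (array([597.5,  44.1,  20.2]), 28)
red (array([417.8, 241.8,  22.9]), 32)
0
yel (array([406.1, 352.9,  20.7]), 29)
basket [array([576.9, 283.8, 165.2, 130.9,  88. ])]
cap side [[528.42024646  36.12651354]]
can side (array([539. , -66.7,  29.6]), 38)
lip [((272, 86, 114, 94), 659.0), ((340, 101, 22, 20), 314.5), ((298, 133, 12, 12), 100.5)]
rack lips [569.3 -10.9 194.6 241.3   5.7]
```

```bash
cat > r.py <<'E'
from h import *
from workcell import bot,hand,kinematics,get_obs,vision,hand_in
def Q(yaw):  # closing line along local y of a thing with this yaw (deg)
    t=np.radians(-yaw)/2;return [np.sin(t),np.cos(t),0,0]
def go(x,y,z,yaw):bot.reach([x,y,z],Q(yaw))
def line(x,y,z,v=.15):bot.servo_line([x,y,z],velocity=v)
def st(n):
    o=get_obs();print(n,'t=%.1f'%o['time_s'],np.round(o['position'],4),'w=%.4f F=%.1f'%(o['gripper_width'],o['grip_force']),np.round(o['wrist_force'],1))
def pick(x,y,z,yaw,up,F=40,op=.085):
    hand.move_gripper(op);go(x,y,up,yaw);line(x,y,z,.2);hand.move_gripper(0,F);st('grip');line(x,y,up,.2);st('up')
def place(x,y,z,yaw,up,op=.085):
    go(x,y,up,yaw);line(x,y,z+.03,.25);line(x,y,z,.05);st('low');hand.move_gripper(op);line(x,y,up,.3);st('placed')
def snap(n):
    d={}
    for k in('top','side'):
        d[k]=vision.read_camera(k);cv2.imwrite(f'pics/{k}{n}.png',d[k]['frame'][:,:,::-1])
    pickle.dump(d,open(f'cams{n}.pkl','wb'));return d
RY=5.7; MY=-6.6
def mat(u,v):
    a=np.radians(MY);return .587+u*np.cos(a)-v*np.sin(a),-.299+u*np.sin(a)+v*np.cos(a)
E
python3 - <<'E'
from r import *
x,y=mat(0,-.052)
for p,w in [((.541,-.0658,.27),RY),((.541,-.0658,.112),RY),((x,y,.27),MY),((x,y,.104),MY)]:print(kinematics.solve_ik(list(p),Q(w)))
pick(.541,-.0658,.112,RY,.27)
place(x,y,.1045,MY,.27)
snap(1)
E
```

```text
[-1.23784506e-01  2.07517644e-01  1.78150163e+00 -4.44089210e-16
  1.15257338e+00 -1.79406460e+00]
[-1.23784506e-01  4.02222225e-01  1.91647600e+00 -4.44089210e-16
  8.22894423e-01 -1.79406460e+00]
[-5.45209266e-01  4.18480560e-01  1.48646382e+00 -4.44089210e-16
  1.23664827e+00 -2.00081386e+00]
[-5.45209266e-01  5.84313890e-01  1.61555967e+00 -4.44089210e-16
  9.41719098e-01 -2.00081386e+00]
grip t=4.2 [ 0.5419 -0.0661  0.1135] w=0.0634 F=39.0 [-1.3 -1.2  5.9]
up t=5.1 [ 0.5401 -0.0657  0.2688] w=0.0630 F=40.1 [ 0.1  0.1 -3.2]
low t=7.7 [ 0.5808 -0.3505  0.1046] w=0.0633 F=40.7 [-2.8  2.2  4.9]
placed t=8.7 [ 0.5808 -0.3505  0.2699] w=0.0847 F=0.0 [ 0.4  0.2 -0.5]
```

View pics/side1.png

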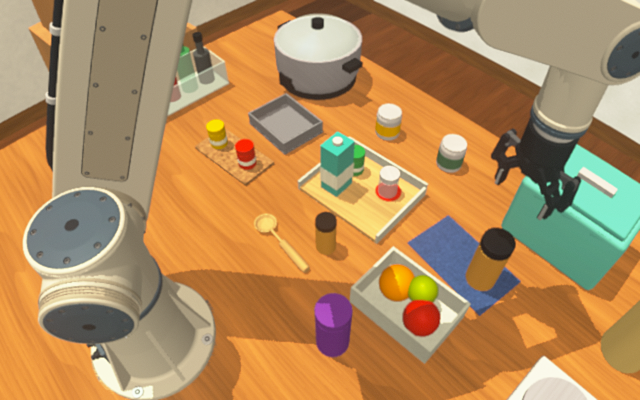

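The canister stands upright on the mat (side 490,260), and the empty jar on its red spot is now in clear view (388,185). Next is the carton.

```bash
python3 - <<'E'
from r import *
x,y=mat(0,.052)
pick(.5304,.0375,.122,6.2,.28)
place(x,y,.1145,MY,.28)
go(.45,.05,.35,MY)if 0 else None
d=snap(2);c=d['top'];s=d['side']
q=blobs(c,(0,0,150),(180,50,255),(333,96,366,126));print('empty',circ(c,q[0],.077,.023))
q=blobs(s,(0,90,120),(6,255,255),(365,160,412,206),5)+blobs(s,(172,90,120),(180,255,255),(365,160,412,206),5)
q=blobs(c,(0,110,120),(6,255,255),(325,95,375,135),5)+blobs(c,(172,90,120),(180,255,255),(325,95,375,135),5)
P=np.vstack([a[:,0] for a in q]);print('pad top',circ(c,P[:,None],.012,.031))
q=blobs(c,(50,100,90),(75,255,255),(285,95,325,126));print('green',circ(c,q[0],.077,.023))
E
```

```text
grip t=11.8 [0.531  0.0375 0.123 ] w=0.0494 F=41.5 [-1.  -0.8  7.4]
up t=12.8 [0.5296 0.0375 0.2787] w=0.0494 F=41.7 [ 0.7 -0.6 -3. ]
low t=15.3 [ 0.5929 -0.2474  0.1141] w=0.0496 F=41.7 [ 0.9 -0.7 -2.9]
placed t=16.5 [ 0.5927 -0.2472  0.28  ] w=0.0851 F=0.0 [-0.3  0.1 -0. ]
empty (array([605.2, -57.4,  20.8]), 29)
pad top (array([614.6, -60.4,  27. ]), 15)
green (array([597.5,  44.1,  20.2]), 28)
```

View pics/top2.png

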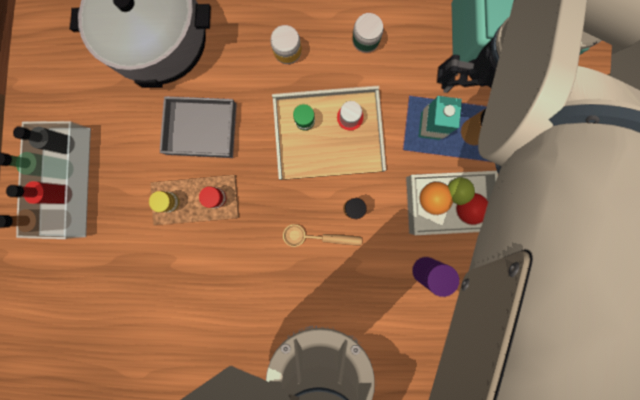

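Carton stands on the mat (447,115); the jar with its red spot is at (350,115). Next, empty jar to the basket.

```bash
python3 - <<'E'
from r import *
pick(.6065,-.058,.055,RY,.2,30)
place(.577,.284,.0495,-2,.2,.07)
d=snap(3);c=d['top']
q=blobs(c,(0,110,120),(8,255,255),(325,95,375,140),5)+blobs(c,(172,90,120),(180,255,255),(325,95,375,140),5)
P=np.vstack([a[:,0] for a in q])
print('pad',len(q),cv2.boundingRect(P),[np.array(v)*1000 for v in cv2.minEnclosingCircle(onplane(c,P,.012).astype(np.float32))],circ(c,P[:,None],.012,.031))
s=d['side']
q=blobs(s,(0,110,120),(8,255,255),(360,160,412,210),5)+blobs(s,(172,90,120),(180,255,255),(360,160,412,210),5)
P=np.vstack([a[:,0] for a in q])
print('pad side',len(q),cv2.boundingRect(P),[np.array(v)*1000 for v in cv2.minEnclosingCircle(onplane(s,P,.012).astype(np.float32))])
q=blobs(c,(0,150,150),(8,255,255),(190,180,228,215));print('red',circ(c,q[0],.075,.023) if q else 'hidden')
a=cv2.imread('pics/top3.png');b=cv2.imread('pics/side3.png')
o=np.vstack([cv2.resize(a[60:240,130:530],(640,288)),cv2.resize(b[80:300,130:530],(545,300))[:, :545] if 0 else cv2.resize(b[80:300,130:530],(640,312))]);cv2.imwrite('pics/crop3.png',o)
E
```

```text
grip t=19.0 [ 0.6071 -0.058   0.0561] w=0.0453 F=30.0 [-1.7 -0.4  6.1]
up t=19.8 [ 0.6057 -0.0579  0.1989] w=0.0451 F=30.8 [ 0.  -0.4 -1.5]
low t=22.5 [0.5768 0.284  0.0491] w=0.0456 F=30.9 [-0.3  0.4 -0.6]
placed t=23.5 [0.5769 0.284  0.2005] w=0.0699 F=0.0 [ 0.5 -0.5 -0.6]
pad 1 (337, 104, 26, 27) [array([607.56194592, -59.07426775]), np.float64(30.923347920179367)] (array([607.9, -59.1,  29.2]), 38)
pad side 1 (376, 182, 25, 19) [array([607.61278868, -59.3165718 ]), np.float64(29.913805425167084)]
red (array([417.8, 241.8,  22.9]), 32)
```

View pics/crop3.png

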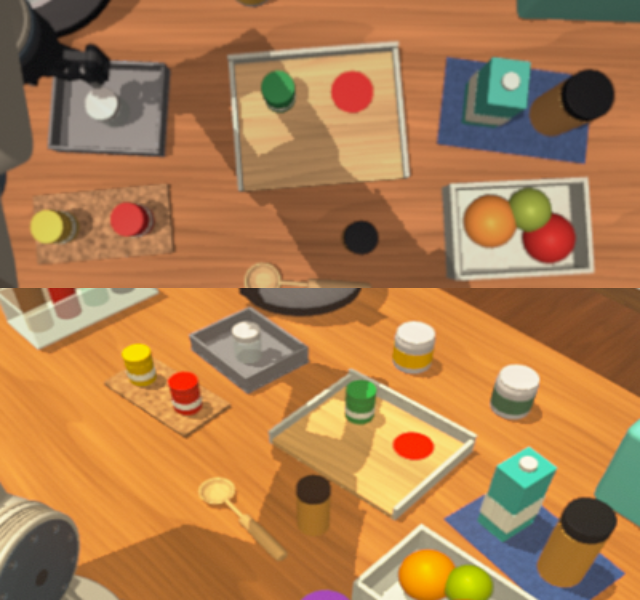

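The jar stands in the basket (top crop 100,100), both packs stand on the mat, and the red spot is bare (352,92). Next, the red jar to the spot.

```bash
python3 - <<'E'
from r import *
a=np.degrees(np.arctan2(352.9-241.8,406.1-417.8))-90;print(a)
pick(.4178,.2418,.053,a,.2,30,.075)
place(.6077,-.0592,.0555,RY,.2,.075)
go(.45,.25,.3,RY)
d=snap(4);c=d['top']
q=blobs(c,(0,150,150),(8,255,255),(335,90,370,130));print('red',circ(c,q[0],.077,.023))
q=blobs(c,(75,60,135),(95,255,255),(400,85,475,165));r=cv2.minAreaRect(onplane(c,q[0][:,0],.143).astype(np.float32)*1000);print('carton',r)
q=blobs(c,(0,0,0),(180,90,70),(465,90,530,150));print('can',circ(c,q[0],.143,.032))
print('exp',mat(0,.052),mat(0,-.052))
a=cv2.imread('pics/top4.png');b=cv2.imread('pics/side4.png')
cv2.imwrite('pics/crop4.png',np.vstack([cv2.resize(a[60:240,130:530],(640,288)),cv2.resize(b[80:300,130:530],(640,312))]))
E
```

```text
6.011690480732639
grip t=25.8 [0.4186 0.2422 0.0541] w=0.0452 F=30.0 [-0.7 -0.4  5.3]
up t=26.7 [0.4171 0.2414 0.1992] w=0.0455 F=30.8 [-0.2 -0.1 -0.7]
low t=29.4 [ 0.6074 -0.0592  0.0558] w=0.0453 F=32.3 [-3.9  0.1  9.2]
placed t=30.4 [ 0.6077 -0.0592  0.2005] w=0.0751 F=0.0 [-1.   0.6 -1. ]
red (array([602.9, -58.1,  23.7]), 34)
carton ((591.3252563476562, -245.6435546875), (48.476890563964844, 58.78014373779297), 83.54509735107422)
can (array([ 579.9, -348.2,   28.2]), 42)
exp (np.float64(0.592976731825629), np.float64(-0.24734461618877937)) (np.float64(0.5810232681743709), np.float64(-0.3506553838112206))
```

View pics/crop4.png

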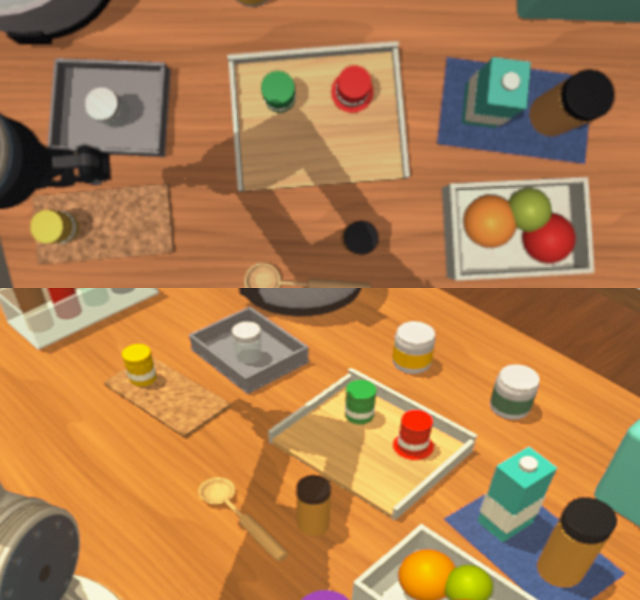

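The red jar stands on the spot (side crop 415,433) with the red rim showing all round. Everything else is in place, so the packs go back now.

```bash
python3 - <<'E'
from r import *
x,y=mat(0,.052);go(.45,0,.3,RY)
pick(x,y,.1145,MY,.28)
place(.5304,.0375,.1225,6.0,.28)
x,y=mat(0,-.052)
pick(x,y,.1045,MY,.28)
place(.541,-.0658,.1125,RY,.28)
go(.3,.4,.35,RY)
d=snap(5);c=d['top'];s=d['side']
q=blobs(c,(0,0,0),(180,90,70),(335,110,380,150));print('can',circ(c,q[0],.152,.032))
q=blobs(c,(75,60,135),(95,255,255),(280,115,325,165));print('carton',cv2.minAreaRect(onplane(c,q[0][:,0],.152).astype(np.float32)*1000))
q=blobs(c,(50,100,90),(75,255,255),(285,95,325,126));print('green',circ(c,q[0],.077,.023))
a=cv2.imread('pics/top5.png');b=cv2.imread('pics/side5.png')
cv2.imwrite('pics/crop5.png',np.vstack([cv2.resize(a[60:240,130:530],(640,288)),cv2.resize(b[80:300,130:530],(640,312))]))
E
```

```text
grip t=35.6 [ 0.5937 -0.2476  0.1157] w=0.0497 F=42.6 [-0.9  1.1  6.7]
up t=36.6 [ 0.5922 -0.247   0.2785] w=0.0493 F=41.8 [-0.1 -0.5 -1.7]
low t=39.1 [0.5309 0.0375 0.1239] w=0.0497 F=44.2 [-6.  -1.  21.9]
placed t=40.3 [0.5302 0.0375 0.2799] w=0.0850 F=0.0 [ 0.4  0.1 -0.3]
grip t=43.3 [ 0.5818 -0.351   0.1061] w=0.0632 F=43.0 [0.3 1.1 6.1]
up t=44.3 [ 0.5803 -0.3502  0.2784] w=0.0630 F=44.1 [-0.8 -0.2 -4.2]
low t=46.9 [ 0.5415 -0.0656  0.1145] w=0.0630 F=46.5 [-8.8  1.4 26. ]
placed t=47.9 [ 0.5406 -0.0657  0.2796] w=0.0853 F=0.0 [-0.7 -0.  -1. ]
can (array([538.5, -64.8,  29.1]), 45)
carton ((529.1785278320312, 38.003875732421875), (59.23882293701172, 48.09435272216797), 6.277433395385742)
green (array([597.2,  44. ,  20.3]), 29)
```

View pics/crop5.png

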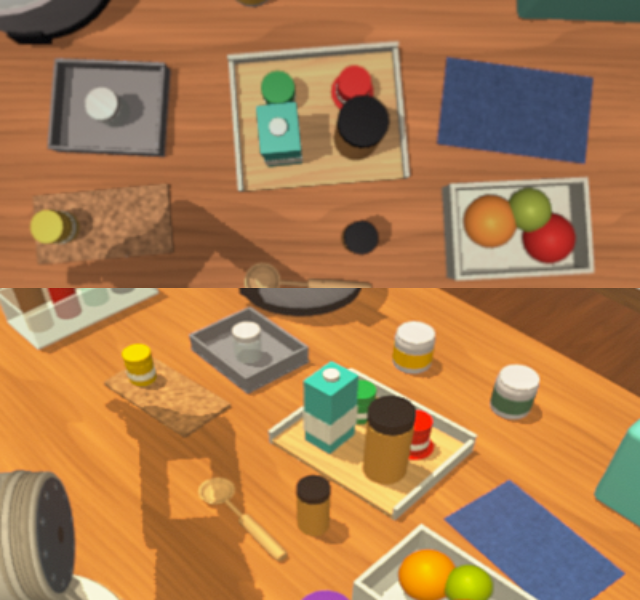

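Both packs are back within about 2.5 mm of where they started, all upright and released.

```bash
python3 -c "
from r import *
bot.dwell(.5);print(hand_in())"
```

```text
the job is handed in; nothing more can be done
None
```

The job is done and handed in at about 50 s of the 131 s allowed, but no verdict came back: the empty jar is in the basket, the red jar is on the red spot, and the carton and canister measured within about 2.5 mm of their starts, all upright and released.

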